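Tag the photo spot and present the steel bushing

ROBOT

A 6-joint arm with a two-finger parallel gripper is mounted at the origin on the work surface. World frame = base frame: x ahead of the robot, y to its left, z up, the work surface at z = 0. Lengths are in mm, angles in rad, forces in N, time in s.
With the tool pointing down it reaches from about 325 to 875 mm from the base axis. Payload 4.4 kg.
Tool frame: the origin (TCP) lies on the centre line of the jaws, within the pads' length; the fingertips stand ahead of it and the grasp point (between the pads) lies 6 mm ahead of it (ctrl.tcp_to_tips is the z of the fingertips in the tool frame, in mm); z points along the fingers, y is the line along which they close (so a half turn about z gives the same grasp; the last joint's range is limited). The gripper opens to 85 mm and grips with 20 to 120 N. Pads are 22 mm wide; open, the fingers measure 114 mm over their backs; the gripper's body (76 mm by 85 mm) begins 54 mm behind the grasp point. The pads swing forward as they close: fully open they stand 13 mm farther back than shut.
Start: joints at [1.175, 0.207, 1.542, -0, 1.393, -0.15], TCP at [139.368, 557.857, 256.282] pointing down, gripper open.
Joint ranges: [-2.73, 2.73], [-0.86, 2.22], [0.23, 2.46], [-1.11, 4.25], [0.08, 2.63], [-2.82, 2.82]. Speed limits (rad/s): [2.79, 2.79, 3.14, 3.14, 3.14, 3.14].

INTERFACE

Orientations are given as a 3x3 rotation matrix whose columns are the frame's x, y, z axes.
In Python, from plant import ctrl, sensors, optics gives the robot as it stands. Calls block until the motion is done:
- ctrl.move_ptp(position, orientation): joint-space move of the TCP to a pose.
- ctrl.move_l(position, rot=None, vel=150, threshold=None): straight line of the TCP; rot=None keeps the orientation; vel is the mean speed in mm/s. With threshold (N) it stops when the force on the tool has changed by that much, and returns True; else False.
- ctrl.set_joints(angles): joint-space move.
- ctrl.gripper_to(opening, force=None): finger opening in mm; force is the grip in N (None keeps the last); returns when the fingers have stopped.
- ctrl.hold(seconds).
- ctrl.solve_ik(position, orientation): joint angles nearest the present ones, or None.
- sensors.read_state(): the state.
- optics.grab_frame(name): name is "side" or "top"; returns (picture, depth): 400x640x3 uint8, red, green, blue; 400x640 float32, mm along the optical axis (not along the pixel's ray), 0 where there is no reading.
- optics.camera_params(name): a dict with "mtx" (3x3 intrinsics, pixels), "R" (3x3) and "t" (3): a world point X has camera coordinates R X + t. Camera axes: x right, y down, z forward; pixel columns grow to the right and rows downward; lengths in mm; the calibration is good to about 2 mm. A picture is of the moment at which its call begins. camera_params takes no time and is no camera call.
A pose or a line that the arm cannot do raises ctrl.MotionError and nothing moves.
- ctrl.finish_job(): hands the job in; it is judged then, once.
The state is a dict: "t": time; "q": joint angles; "qvel": joint speeds; "tau": joint torques, N m; "eef_pos": TCP position; "eef_rot": TCP orientation; "force": force on the tool from outside, world axes, zero at the start; "wrist_torque": the same for the moment, N m; "grip_width": finger opening in mm; "grasp_force": force on a finger pad.
Only numpy, scipy, OpenCV 4.12 (cv2) and the standard library are available. Lean on these libraries where they do the work, as an engineer would, in place of code of your own. Each camera call takes 0.05 s, during which the arm holds its last target. There are 200 camera calls.

TASK

Set up a workshop photo: take the green tag by its black knob off the short rest, hook it over the long rail about ten centimetres to the left (the robot's left) of the yellow band, slide it along the rail until it is centred over the band, and let go of it there. Then lift each of the two grey bushings in turn from the black mat to feel which is heavier; the lighter one must end up standing on the mat, set down and not dropped (nor may the heavier one be dropped). Finish while holding the heavier bushing up, upright and still, at the tag's height and within ten centimetres in front of it on the robot's side, touching neither tag nor rail; leave everything else on the bench as it is.

Things in the scene. Friction and masses are not known exactly. Their poses are not given: they have to be found in the camera images.
- tag: Green saddle tag, 90 g, hanging on the rest: inverted U open downwards, 50 mm long along its y, 22 mm clear inside, 30 mm outside, V-shaped roof that centres on a 14 mm bar. Front plate (-x, white paper) reaches 75 mm below the origin, back plate 40 mm. Black knob on top, 20 x 20 mm, 17 to 57 mm above the origin: the grip. Origin: on the axis of its bar, mid-length; y along the bar, z up
- rest: Short dark bar on two posts where the tag hangs at the start: 14 mm diameter, 150 mm long along its y axis, its axis 150 mm above the bench. Fixed. Origin: on the bench under the bar's middle
- rail: Long steel rail on two posts: 14 mm diameter bar, 360 mm long along its y axis (y points to the robot's left), its axis 150 mm above the bench. Fixed. Origin: on the bench under the bar's middle; -x is the robot's side
- band: Yellow painted band round the rail, 30 mm long along the rail: the mark. Origin: its centre, on the rail's axis (150 mm above the bench); axes as the rail's. It offers no resistance to the tag, whose origin coincides with it when the tag is in place
- mat: Black rubber mat 170 x 260 x 3 mm, fixed flat on the bench, the bushings standing on it at the start about 130 mm apart along its y axis. Origin: centre of its underside; top 3 mm above the bench
- bushing_1: Grey flanged bushing standing upright, one of two that look alike: one aluminium (0.15-0.25 kg), one steel (0.38-0.54 kg), and which is which must be felt. Flange 52 mm diameter, 8 mm high at the bottom; barrel above it 38 mm diameter, up to 56 mm; black plug in the top. Origin: centre of its underside; z up its axis
- bushing_2: Grey flanged bushing standing upright, one of two that look alike: one aluminium (0.15-0.25 kg), one steel (0.38-0.54 kg), and which is which must be felt. Flange 52 mm diameter, 8 mm high at the bottom; barrel above it 38 mm diameter, up to 56 mm; black plug in the top. Origin: centre of its underside; z up its axis
- bushing_1_mid (a point): Middle of bushing_1, 28 mm up its axis
- bushing_2_mid (a point): Middle of bushing_2, 28 mm up its axis
- tape_roll: Blue roll of tape lying flat, 64 mm diameter, 24 mm high, a bystander. Origin: centre of its underside
- glue_bottle: White glue bottle with orange cap, 52 mm diameter, 140 mm high, a bystander behind the rail. Origin: centre of its underside
- screw_jar: Glass jar with red lid, 66 mm diameter, 85 mm high, a bystander behind the rail. Origin: centre of its underside
- screwdriver: Screwdriver with red handle lying on the bench, a bystander. Origin: under its middle, x along it
- wrench: Steel wrench lying on the bench at the right, a bystander. Origin: under its middle, x along it
- hammer: Hammer lying on the bench at the left, a bystander. Origin: under its middle, x along it
- wood_offcut: Pale wood offcut 90 x 45 x 35 mm, a bystander behind the rail. Origin: centre of its underside
There are look-alikes about, which are no part of the job. What is shaped like the bushing_2 but purple is not meant.

How it is judged:
By the outcome, as a careful person would: the job done as asked, in the order asked, and still so for the second after the job is handed in, while the arm keeps its last pose, push and grip.
It also fails if it takes over 72 s, if anything falls off the work surface, if the arm or the gripper's body presses on something with over 40 N, if the wrist force passes 120 N, or if a joint passes its speed limit or range.

## Working session

There is one attempt and no reset: what is moved stays moved. The work goes in short steps, each a Python script; the robot and the scene stay as the last script left them, time stands still between calls to the robot, and variables do not carry over. Pictures are saved under pics/ and viewed, at most 10 in all, crops included, and the job is handed in when it is done.

```bash
ls; mkdir -p pics
python3 - <<'E'
from plant import ctrl,sensors,optics
import cv2,numpy as np
for n in("top","side"):
    p,d=optics.grab_frame(n); np.savez(f"{n}0.npz",p=p,d=d); cv2.imwrite(f"pics/{n}0.png",p[:,:,::-1])
    c=optics.camera_params(n);print(n,c, -c["R"].T@c["t"])
s=sensors.read_state();print(s["t"],s["force"],ctrl.tcp_to_tips,s["eef_rot"],s["grip_width"])
E
```

```text
pics
top {'mtx': array([[421.87986391,   0.        , 315.15869469],
       [  0.        , 421.87986391, 198.32551263],
       [  0.        ,   0.        ,   1.        ]]), 'R': array([[-0.02577584, -0.99966585, -0.00194951],
       [-0.99194985,  0.02581865, -0.12397135],
       [ 0.12398026, -0.00126165, -0.99228388]]), 't': array([ -29.28476943,  534.70869928, 1555.20786874])} [ 336.83429731  -41.11832154 1609.43917113]
side {'mtx': array([[404.05176572,   0.        , 316.07050629],
       [  0.        , 404.05176572, 197.80235474],
       [  0.        ,   0.        ,   1.        ]]), 'R': array([[ 0.68361792, -0.72974912,  0.01152249],
       [-0.38469347, -0.37370169, -0.84401302],
       [ 0.62022373,  0.5725498 , -0.53619889]]), 't': array([-377.6989346 ,  286.52958452,  953.70700255])} [-223.08389383 -714.59362515  757.56337156]
0.1 [ 0.05194044 -0.58135573  0.53916409] 25.0 [[-9.70198304e-01  2.42310880e-01 -8.29719379e-04]
 [ 2.42312068e-01  9.70196432e-01 -1.93513410e-03]
 [ 3.36086733e-04 -2.07851484e-03 -9.99997783e-01]] 85.03673616233796
```

View pics/top0.png

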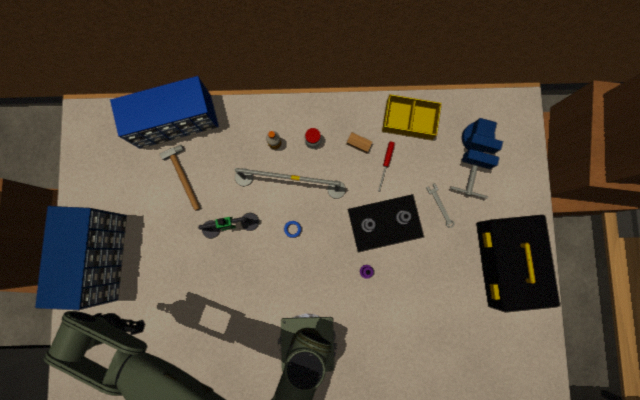

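View pics/side0.png

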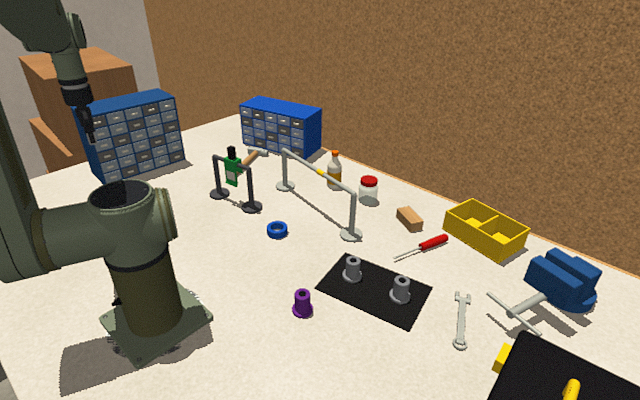

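Top picture: the tag (green, black knob) is on the rest at about (224,223), with rest feet at (211,232) and (250,221). The rail runs (243,177)–(336,191), with the yellow band at (296,178). Grey bushings stand on the mat at (369,225) and (404,217).

Possible mix-ups:
- **Bushings:** the purple one at (367,271) is a decoy. The grey ones on the mat are the ones wanted.
- **Band:** the yellow tray at (412,117) and the yellow latches on the black case at (488,240) and (530,262) are also yellow. I choose the band on the rail.
- **Tag:** nothing else is green.

```bash
cat > h.py <<'E'
import numpy as np,cv2
from plant import ctrl,sensors,optics
def cloud(n,d):
    c=optics.camera_params(n);v,u=np.mgrid[:400,:640];K=c["mtx"]
    P=np.stack([(u-K[0,2])/K[0,0]*d,(v-K[1,2])/K[1,1]*d,d],-1)
    return (P-c["t"])@c["R"]
def ray(n,u,v,z):
    c=optics.camera_params(n);o=-c["R"].T@c["t"];r=c["R"].T@np.linalg.solve(c["mtx"],[u,v,1.]);return o+r*(z-o[2])/r[2]
def line(P):
    m=P.mean(0);w=np.linalg.svd(P-m,full_matrices=False)[2][0];w=w*np.sign(w[1]);t=(P-m)@w;return m,w,t.min(),t.max()
def show(n,p,box,f,k=6):
    x0,y0,x1,y1=box;cv2.imwrite(f,cv2.resize(p[y0:y1,x0:x1,::-1],None,fx=k,fy=k,interpolation=cv2.INTER_CUBIC))
E
cat > m.py <<'E'
from h import *
import sys
tag=sys.argv[1]
np.set_printoptions(precision=1,suppress=True)
boxes={"top":dict(rest=(195,205,265,245),rail=(232,160,350,202),mat=(345,192,428,252)),"side":dict(rest=(205,140,265,215),rail=(275,145,362,240),mat=(312,252,436,330))}
for n in("top","side"):
    z=np.load(f"{n}{tag}.npz");p,d=z["p"],z["d"];W=cloud(n,d);hsv=cv2.cvtColor(p,cv2.COLOR_RGB2HSV);H,S,V=cv2.split(hsv)
    def m(b):
        x0,y0,x1,y1=boxes[n][b];o=np.zeros((400,640),bool);o[y0:y1,x0:x1]=1;return o&(d>0)
    def cen(k,z):
        v,u=np.nonzero(k);return k.sum(),(u.mean(),v.mean()),ray(n,u.mean(),v.mean(),z),np.median(W[k],0)
    yel=(H>18)&(H<35)&(S>150);gr=(H>40)&(H<85)&(S>100)
    print(n,"band",cen(m("rail")&yel,150))
    hz=W[...,2]
    print("green",cen(m("rest")&gr,150))
    kn=m("rest")&(hz>175)&(hz<225);print("knob top-ish",kn.sum(),cen(kn,207), W[kn].min(0),W[kn].max(0))
    for b in("rest","rail"):
        k=m(b)&(hz>138)&(hz<162)&(~gr);P=W[k];print(b,len(P),*line(P))
        v,u=np.nonzero(k);R=np.array([ray(n,a,c,150) for a,c in zip(u,v)]);print("   rays",*line(R))
    k=m("mat")&(hz>46)&(hz<70)
    nl,L,st,ce=cv2.connectedComponentsWithStats(k.astype(np.uint8))
    for i in range(1,nl):
        if st[i,4]>8:print("bush",cen(L==i,59), W[L==i].mean(0))
E
python3 m.py 0; python3 -c "
from h import *
p=np.load('side0.npz')['p'];a=cv2.resize(p[135:255,200:365,::-1],None,fx=4,fy=4,interpolation=2);b=cv2.resize(p[250:340,310:440,::-1],(660,456),interpolation=2)
q=np.load('top0.npz')['p']
cv2.imwrite('pics/c0.png',a)"
```

```text
top band (np.int64(37), (np.float64(294.6216216216216), np.float64(177.13513513513513)), array([596. ,  27.1, 150. ]), array([595.2,  28.6, 154.9]))
green (np.int64(140), (np.float64(224.20714285714286), np.float64(223.62857142857143)), array([439.1, 274.1, 150. ]), array([435.6, 267.5, 164.9]))
knob top-ish 49 (np.int64(49), (np.float64(221.46938775510205), np.float64(221.22448979591837)), array([443.4, 270.9, 207. ]), array([444. , 271.3, 205.5])) [434.2 252.1 176. ] [459.5 283.3 213.9]
rest 140 [442.3 279.  154.5] [-0.2  1.   0. ] -80.82599279665433 86.3727889825771
   rays [442.6 280.  150. ] [-0.2  1.   0. ] -82.73988392487058 85.60667833059826
rail 432 [597.8  50.9 155.1] [0.2 1.  0. ] -185.0544056832977 188.0188003184072
   rays [598.7  51.2 150. ] [ 0.2  1.  -0. ] -185.50688684393742 188.32777293111556
bush (np.int64(86), (np.float64(405.54651162790697), np.float64(216.2906976744186)), array([ 455.2, -374.1,   59. ]), array([ 455.9, -374.6,   58.6])) [ 455.3 -374.1   58.9]
bush (np.int64(88), (np.float64(369.9318181818182), np.float64(224.17045454545453)), array([ 429.6, -241
[... 539 characters left out ...]
.5] [458.4 284.6 209.2]
rest 140 [444.3 269.4 151.6] [-0.2  1.   0. ] -75.20699766582248 92.38818735340662
   rays [446.1 272.  150. ] [-0.2  1.  -0. ] -87.3050583509441 95.29887196901929
rail 437 [600.4  28.8 152.7] [ 0.2  1.  -0. ] -167.6284901719366 203.38529212125323
   rays [604.  32. 150.] [ 0.2  1.  -0. ] -180.7454555391873 211.94533077441955
bush (np.int64(164), (np.float64(353.2134146341463), np.float64(261.7378048780488)), array([ 426.9, -248.3,   59. ]), array([ 427.8, -247.3,   58.5])) [ 429.  -246.8   56.8]
bush (np.int64(186), (np.float64(401.8010752688172), np.float64(281.66129032258067)), array([ 452.3, -379.4,   59. ]), array([ 453.2, -379. ,   58.6])) [ 454.1 -378.5   57.2]
```

View pics/c0.png

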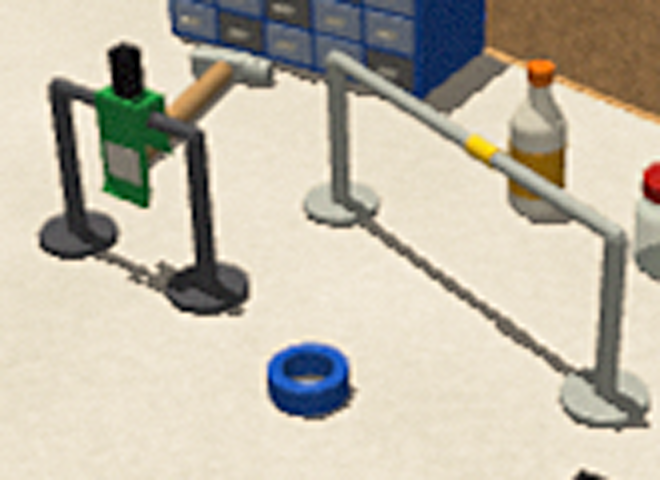

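The crop shows the green tag on the dark rest with its black knob at crop (125,70), full frame (231,152). The band is at crop (482,149), full frame (320,172). The choice is confirmed; now I'll refine the lines and the band.

Run:
```python
from h import *
np.set_printoptions(precision=2,suppress=True)
B={"top":dict(rest=(200,212,262,238),rail=(250,165,330,195),band=(285,170,305,186)),"side":dict(rest=(212,150,256,175),rail=(290,150,350,200),band=(312,164,328,180))}
for n in B:
    z=np.load(f"{n}0.npz");p,d=z["p"],z["d"];W=cloud(n,d);H,S,V=cv2.split(cv2.cvtColor(p,cv2.COLOR_RGB2HSV));hz=W[...,2]
    def m(b):
        x0,y0,x1,y1=B[n][b];o=np.zeros((400,640),bool);o[y0:y1,x0:x1]=1;return o
    k=m("band")&(H>15)&(H<38)&(S>130)&(hz>135);v,u=np.nonzero(k);b=ray(n,u.mean(),v.mean(),150)
    print(n,"band",k.sum(),u.mean(),v.mean(),b,W[k].mean(0))
    gr=(H>40)&(H<85)&(S>100)
    for bn in("rest","rail"):
        k=m(bn)&(hz>140)&(hz<162)&~gr
        v,u=np.nonzero(k);R=np.array([ray(n,a,c,150) for a,c in zip(u,v)])
        c,w,a,e=line(R);print(bn,len(R),"yaw",np.arctan2(-w[0],w[1]),"x at y=270/27:",[c[0]+(y-c[1])/w[1]*w[0] for y in(270,27)])
    if 1:
        k=m("rest")|False;x0,y0,x1,y1=B[n]["rest"];k[y0-25:y1,x0:x1]=1
        k=k&(V<70)&(hz>185)&(hz<225);v,u=np.nonzero(k);print("knob",k.sum(),W[k].mean(0),W[k].min(0),W[k].max(0))
        t=k&(hz>202);v,u=np.nonzero(t);print("  knobtop",t.sum(),ray(n,u.mean(),v.mean(),207))
        g=m("rest");g[y0:y1+25,x0:x1]=1;g&=gr&(hz>60)
        G=W[g];print("green",len(G),G.mean(0),G.min(0),G.max(0))
```

```text
top band 42 294.8809523809524 177.38095238095238 [595.06  26.24 150.  ] [593.96  25.95 156.25]
rest 133 yaw 0.16988183704850193 x at y=270/27: [np.float64(444.36070978851643), np.float64(486.04375850136)]
rail 319 yaw -0.161354372474588 x at y=270/27: [np.float64(634.441664870846), np.float64(594.8886981854951)]
knob 44 [443.67 272.54 204.39] [434.42 264.13 188.62] [454.61 283.28 213.88]
  knobtop 31 [444.22 274.58 207.  ]
green 136 [437.97 269.49 165.58] [336.83 -41.12  72.5 ] [ 461.14  306.47 1609.44]
side band 34 319.7352941176471 171.8235294117647 [598.    29.32 150.  ] [568.71   2.73 171.72]
rest 136 yaw 0.16227171450880498 x at y=270/27: [np.float64(446.9769715232743), np.float64(486.7587924185489)]
rail 333 yaw -0.21468148131673606 x at y=270/27: [np.float64(655.7819093844655), np.float64(602.7978180308938)]
knob 51 [442.3  268.78 197.65] [434.96 259.51 186.03] [455.53 281.58 208.59]
  knobtop 18 [439.77 266.65 207.  ]
green 280 [438.19 266.94 134.04] [423.77 243.01  76.54] [466.22 297.6  190.9 ]
```

```bash
cat >> h.py <<'E'
def Rz(yaw):
    y=np.array([-np.sin(yaw),np.cos(yaw),0]);z=np.array([0,0,-1.]);return np.stack([np.cross(y,z),y,z],1)
def st(msg=""):
    s=sensors.read_state();print(msg,"t %.2f"%s["t"],"pos",np.round(s["eef_pos"],1),"F",np.round(s["force"],2),"w %.1f g %.1f"%(s["grip_width"],s["grasp_force"]));return s
E
python3 - <<'E'
from h import *
R=Rz(.166)
ctrl.move_ptp([445.5,270,260],R);st("above")
print(ctrl.move_l([445.5,270,198],vel=80,threshold=6));st("down")
ctrl.gripper_to(14,force=40);st("grip")
ctrl.move_l([445.5,270,300],vel=100);st("lift")
ctrl.move_ptp([612.6,126.5,300],Rz(-.163));ctrl.hold(.3);st("over")
for n in("top","side"):
    p,d=optics.grab_frame(n);np.savez(n+"1.npz",p=p,d=d)
    W=cloud(n,d);H,S,V=cv2.split(cv2.cvtColor(p,cv2.COLOR_RGB2HSV));g=(H>40)&(H<85)&(S>100)&(W[...,2]>150)&(d>0);g[:, :150]=0
    v,u=np.nonzero(g);print(n,g.sum(),u.mean(),v.mean(),W[g].mean(0).round(1),W[g].min(0).round(1),W[g].max(0).round(1))
    if n=="side": show(n,p,(250,80,370,240),"pics/s1.png",4)
E
```

```text
above t 1.65 pos [445.1 270.6 260. ] F [0.16 0.42 0.4 ] w 85.6 g 0.0
False
down t 2.58 pos [446.  270.2 198.5] F [-0.03  0.86 -0.14] w 85.3 g 0.0
grip t 3.18 pos [445.7 270.4 198.5] F [-1.17  1.35  2.26] w 19.4 g 42.1
lift t 4.35 pos [445.  269.8 299. ] F [-0.04  1.06 -1.11] w 19.4 g 41.8
over t 5.53 pos [612.  127.8 300.5] F [-0.03  0.09 -1.14] w 19.4 g 41.7
top 102 272.96078431372547 258.8137254901961 [340.2  74.9 438. ] [  44.8 -682.3  151.9] [610.9 182.9 762.5]
side 342 292.10818713450294 141.8187134502924 [570.4 107.9 242.8] [  8.1 -86.5 150.6] [631.8 161.5 446.6]
```

View pics/s1.png

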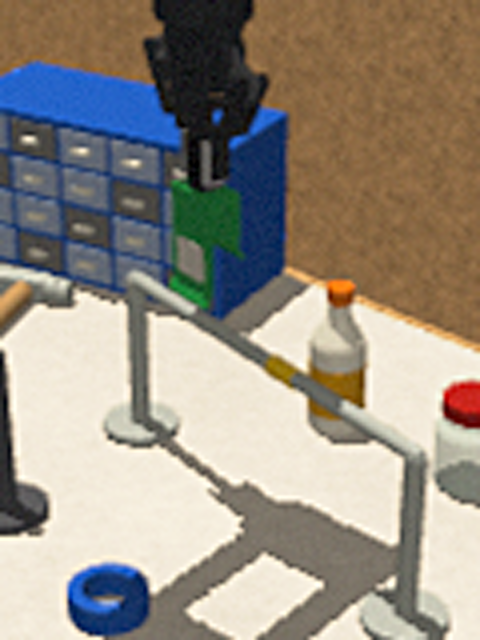

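The picture shows the tag hanging upright in the jaws at crop (205,245), clear of and above the rail. Hooking comes next.

Run:
```python
from h import *
print(ctrl.move_l([612.6,126.5,201],vel=60,threshold=5));st("down")
for n in("top","side"):
    p,d=optics.grab_frame(n);np.savez(n+"2.npz",p=p,d=d)
    if n=="side": show(n,p,(250,80,370,240),"pics/s2.png",4)
```

```text
False
down t 7.43 pos [612.9 126.5 201.5] F [ 0.68 -0.01 -0.96] w 19.3 g 41.7
```

View pics/s2.png

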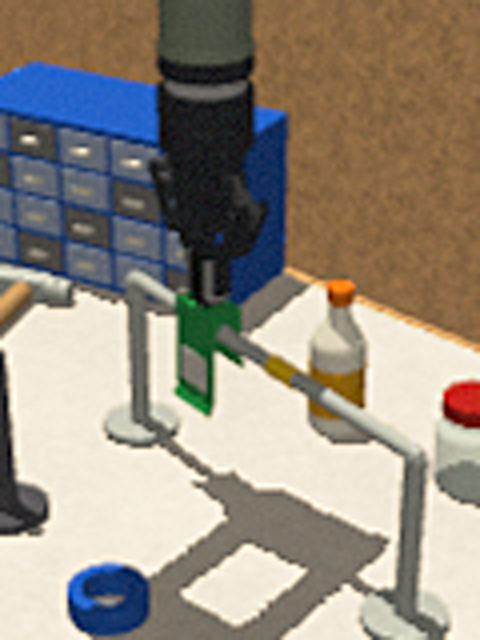

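The tag straddles the rail, with its plates on both sides of the bar at crop (225,335). Next I'll seat it, then slide with force monitoring.

Run:
```python
from h import *
print(ctrl.move_l([612.6,126.5,195],vel=15,threshold=2.5));s=st("seat");z=s["eef_pos"][2]
w=np.array([.161,.987,0])
p0=np.array([612.6,126.5,z])
for k in(33,66,100):
    print(ctrl.move_l(p0-w*k,vel=50,threshold=12));st()
```

```text
True
seat t 7.81 pos [612.4 126.6 198.9] F [-1.24  0.27  2.96] w 19.5 g 42.2
False
 t 8.62 pos [606.7  92.8 198.6] F [-2.88 -0.98  2.01] w 19.6 g 42.1
False
 t 9.43 pos [601.8  60.4 199. ] F [-3.52 -0.82  2.98] w 19.6 g 42.2
False
 t 10.26 pos [596.3  26.8 198.9] F [-2.57 -0.68  2.21] w 19.6 g 42.2
```

Run:
```python
from h import *
ctrl.gripper_to(55);st("open")
ctrl.move_l([596.3,26.8,275],vel=100)
ctrl.move_ptp([453,-330,200],Rz(.166));ctrl.hold(.2);st("away")
for n,bx in(("top",(270,160,320,200)),("side",(300,130,350,215))):
    p,d=optics.grab_frame(n);np.savez(n+"3.npz",p=p,d=d)
    x0,y0,x1,y1=bx;W=cloud(n,d);H,S,V=cv2.split(cv2.cvtColor(p,cv2.COLOR_RGB2HSV));g=np.zeros((400,640),bool);g[y0:y1,x0:x1]=1
    g&=(H>40)&(H<85)&(S>100)&(d>0)&(W[...,2]>60)&(W[...,2]<190);P=W[g];w=np.array([.161,.987]);a=(P[:,:2]-[596.5,27.8])@w
    print(n,g.sum(),P.mean(0).round(1),"along band-rel",np.percentile(a,[2,50,98]).round(1),"mid",a.mean().round(1),"z",P[:,2].min(),P[:,2].max())
    k=np.zeros((400,640),bool);k[y0-20:y1,x0:x1]=1;k&=(V<70)&(W[...,2]>180)&(W[...,2]<220)&(abs(W[...,1]-27)<40);print(" knob",k.sum(),W[k].mean(0).round(1))
show("side",p,(270,100,370,220),"pics/s3.png",5)
```

```text
open t 10.69 pos [596.8  27.8 198.9] F [-0.6   0.44  0.22] w 55.5 g 0.0
away t 13.26 pos [ 453.7 -329.3  200.3] F [ 0.75  1.16 -0.38] w 54.9 g 0.0
top 136 [587.5  27.4 149.5] along band-rel [-24.6  -4.5  23.2] mid -1.8 z 75.35458561593389 189.70088801533592
 knob 42 [593.5  26.3 202.8]
side 266 [587.5  21.7 133.7] along band-rel [-28.1  -9.9  21.4] mid -7.4 z 74.59401327293357 169.1743481923573
 knob 69 [592.8  22.1 195.2]
```

View pics/s3.png

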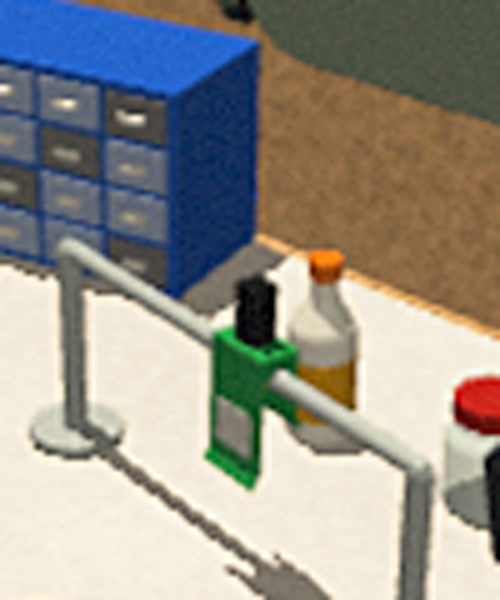

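The tag hangs on the rail and hides the band completely. The two views disagree by a few mm, so I'll check centring by the knob silhouette against each camera's own band pixel.

Run:
```python
from h import *
bands={"top":(595.06,26.24),"side":(598.,29.32)}
w=np.array([.161,.987,0]);n_=np.array([.987,-.161,0])
for n,bx in(("top",(280,160,312,190)),("side",(312,150,330,172))):
    z=np.load(n+"3.npz");p,d=z["p"],z["d"];x0,y0,x1,y1=bx;W=cloud(n,d);c=optics.camera_params(n)
    pr=lambda X:(lambda q:q[:2]/q[2])(c["mtx"]@(c["R"]@X+c["t"]))
    H,S,V=cv2.split(cv2.cvtColor(p,cv2.COLOR_RGB2HSV))
    k=np.zeros((400,640),bool);k[y0:y1,x0:x1]=1;gr=k&(H>40)&(H<85)&(S>100);k&=(V<60)&(W[...,2]>165)&~gr
    v,u=np.nonzero(k);m=np.array([u.mean(),v.mean()])
    for b in(np.array([*bands[n],150.]),):
        cube=lambda b:cv2.convexHull(np.array([pr(b+sx*10*n_+sy*10*w+[0,0,zz]) for sx in(-1,1) for sy in(-1,1) for zz in(18,57)],np.float32))
        mm=lambda h:(lambda M:np.array([M["m10"],M["m01"]])/M["m00"])(cv2.moments(h))
        e=mm(cube(b));J=mm(cube(b+10*w))-e;Jn=mm(cube(b+10*n_))-e
        s=np.linalg.solve(np.stack([J,Jn],1),m-e)*10
        print(n,"knob px",len(u),m,"expected",e,"offset along,across mm",s)
        print("  bbox",u.min(),u.max(),v.min(),v.max())
```

```text
top knob px 27 [293.92592593 174.40740741] expected [294.30266776 175.42369139] offset along,across mm [1.77605514 3.31917784]
  bbox 292 296 172 177
side knob px 93 [320.70967742 162.03225806] expected [319.94205104 161.05667066] offset along,across mm [-6.56703992 -2.13066174]
  bbox 317 324 155 168
```

Each view puts the offset within about 2 mm once the along/across coupling is discounted, so the tag is centred. Next is weighing.

```bash
cat >> h.py <<'E'
def pick(x,y,R,force=60,zg=44):
    ctrl.move_ptp([x,y,130],R)
    print("hit",ctrl.move_l([x,y,zg],vel=80,threshold=8));ctrl.hold(.2)
    f0=np.mean([(ctrl.hold(.05),sensors.read_state()["force"])[1] for _ in range(4)],0)
    ctrl.gripper_to(30,force=force);st("grip")
    ctrl.move_l([x,y,zg+70],vel=70);ctrl.hold(.4)
    f1=np.mean([(ctrl.hold(.05),sensors.read_state()["force"])[1] for _ in range(5)],0)
    st("lift");print("mass kg",(f0-f1)[2]/9.81)
def place(x,y,zg=44):
    ctrl.move_l([x,y,zg+6],vel=80)
    print("contact",ctrl.move_l([x,y,zg-2],vel=12,threshold=2));st("placed")
    ctrl.gripper_to(80);ctrl.move_l([x,y,130],vel=120)
E
python3 - <<'E'
from h import *
ctrl.gripper_to(85)
pick(455,-375.5,Rz(.19))
place(455,-375.5)
pick(429.5,-243.5,Rz(.19))
for n in("top","side"):
    p,d=optics.grab_frame(n);np.savez(n+"4.npz",p=p,d=d)
show("side",p,(300,140,440,340),"pics/s4.png",3)
E
```

```text
hit False
grip t 16.32 pos [ 455.2 -375.8   44.2] F [ 0.86 -0.53  0.03] w 36.7 g 60.1
lift t 18.12 pos [ 455.  -375.5  114. ] F [-0.79  0.48 -1.64] w 37.0 g 60.1
mass kg 0.16189978805315355
contact True
placed t 19.59 pos [ 455.1 -375.6   44.2] F [-0.35 -0.29  5.07] w 36.8 g 60.4
hit False
grip t 23.65 pos [ 429.7 -243.5   44.2] F [-0.04  0.48  2.94] w 37.1 g 60.4
lift t 25.45 pos [ 429.5 -243.5  114. ] F [-0.77  0.09 -4.37] w 36.9 g 60.4
mass kg 0.45916573138172634
```

View pics/s4.png

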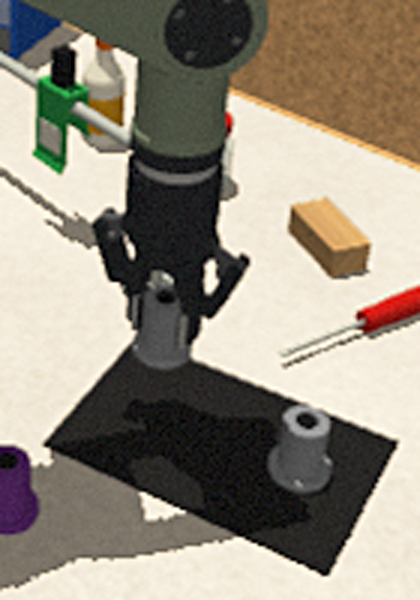

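The picture shows the lighter bushing (0.16 kg) standing on the mat at crop (300,450) and the heavier one (0.46 kg) upright in the jaws at crop (160,325). I'll take it to the front of the tag.

Run:
```python
from h import *
R=Rz(-.163)
ctrl.move_l([429.5,-243.5,165],vel=120)
ctrl.move_ptp([455,50,165],R);st("front")
print(ctrl.move_l([522.5,39.3,163],R,vel=50,threshold=6));ctrl.hold(1);s=st("end");print(s["eef_rot"].round(3),abs(s["qvel"]).max())
for n in("top","side"):
    p,d=optics.grab_frame(n);np.savez(n+"5.npz",p=p,d=d)
show("side",p,(230,90,440,340),"pics/s5.png",2)
```

```text
front t 27.26 pos [454.9  49.4 164.5] F [-0.14  0.55 -4.36] w 36.7 g 60.4
False
end t 29.77 pos [522.5  39.3 163. ] F [ 0.02 -0.28 -4.51] w 37.0 g 60.4
[[-0.987  0.162 -0.   ]
 [ 0.162  0.987 -0.   ]
 [ 0.    -0.    -1.   ]] 0.0013319689628193332
```

View pics/s5.png

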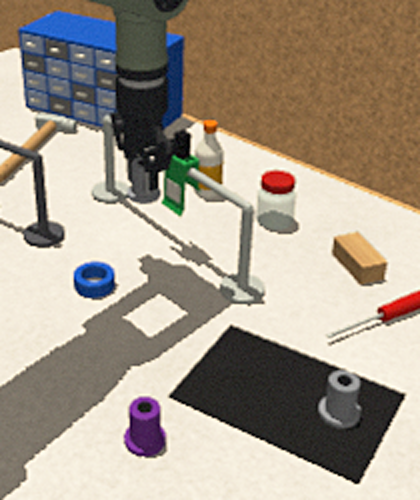

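The heavy bushing is held upright at crop (145,185), in front of and clear of the tag at (180,183). The light one stands on the mat at (342,400).

```bash
python3 -c "
from plant import ctrl
print(ctrl.finish_job())"
```

```text
the job is handed in; nothing more can be done
None
```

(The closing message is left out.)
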